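Make up two rack-fitting kits

ROBOT

A 6-joint arm with a two-finger parallel gripper is mounted at the origin on the work surface. World frame = base frame: x ahead of the robot, y to its left, z up, the work surface at z = 0. Lengths are in m, angles in degrees, forces in N, time in s.
With the tool pointing down it reaches from about 0.3 to 0.75 m from the base axis. Payload 8.5 kg.
Tool frame: the origin (TCP) lies on the centre line of the jaws, within the pads' length; the fingertips stand 19 mm ahead of it and the grasp point (between the pads) is the TCP; z points along the fingers, x is the direction in which the jaws open and shut, and the axes are right-handed (so a half turn about z gives the same grasp; the last joint's range is limited). The gripper opens to 85 mm and grips with 20 to 120 N. Pads are 22 mm wide; open, the fingers measure 114 mm over their backs; the gripper's body (76 mm by 85 mm) begins 54 mm behind the grasp point. The pads swing forward as they close: fully open they stand 13 mm farther back than shut.
Start: joints at [53.325, 21.807, 74.336, -0, 83.858, -12.336], TCP at [0.227, 0.501, 0.25] pointing down, gripper open.
Joint ranges: [-178.18, 178.18], [-50.72, 133.34], [12.68, 142.11], [-81.47, 261.47], [9.98, 163.14], [-165.26, 165.26]. Speed limits (degrees/s): [136.94, 136.94, 180, 180, 180, 180].

INTERFACE

Orientations are given as a 3x3 rotation matrix whose columns are the frame's x, y, z axes.
In Python, from rig import env, cams, order gives the robot as it stands.
- The arm moves only by the tool step_arm, never from a script. Its argument "steps" is a list of rows, each an object with "xyz": the shift along the tool's x, y, z normalised to -1 to 1, where 1 is 0.04 m, a list of three; "turn": the turn, a rotation vector about the tool's x, y, z normalised to -1 to 1, where 1 is 0.08 rad, a list of three; "gripper": the gripper command: -1 is shut, 1 is fully open, values between are in proportion. A call has 1 to 20 rows; each row shifts and turns the commanded pose from where the row before left it, along the tool's axes as they then stand; what a row does not reach is not made up. A row lasts 1/12 s, in which the tool goes at most 41.7 mm and 7.16 degrees, less where a joint would pass 70% of its speed; a pose out of reach is approached as far as the arm can. A call with a number of a shift or a turn outside -1 to 1 is refused whole. A call with a gripper value outside its range is refused whole. The fingers move at their own pace and stop on an object; "squeeze" is the grip in N (left out, the last holds). Time passes only in rows, so rows that do not move let the fingers close. It gives the time, the measured TCP pose, the force and the opening at its end, in the units of the state.
- env.observe(): the state, without advancing time (a new reading comes with each control period).
- cams.get_image(name): name is "scene" or "top"; returns (picture, depth): 480x640x3 uint8, red, green, blue; 480x640 float32, m along the optical axis (not along the pixel's ray), 0 where there is no reading.
- cams.camera_info(name): a dict with "fx", "fy", "cx", "cy" (pixels), "extrinsics" (4x4, takes a point from camera to world coordinates). Camera axes: x right, y down, z forward; pixel columns grow to the right and rows downward; lengths in m; the calibration is good to about 2 mm. A picture is of the moment at which its call begins. camera_info takes no time and is no camera call.
- order.close_job(): hands the job in, once; it reports no verdict.
The state is a dict: "time_s": time; "q": joint angles; "qvel": joint speeds; "joint_efforts": joint torques, N m; "position": TCP position; "tool_rot": TCP orientation; "ft_force": force on the tool from outside, world axes, zero at the start; "wrist_torque": the same for the moment, N m; "grip_width": finger opening in m.
Only numpy, scipy, OpenCV 4.12 (cv2) and the standard library are available. Lean on these libraries where they do the work, as an engineer would, in place of code of your own. Each camera call takes 0.05 s, during which the arm holds its last target. There are 200 camera calls.

TASK

Make up the two kits of rack fittings. Large tray: first lay the open channel, legs up, in the middle of the wide compartment, lengthwise along the divider, then nest the cover channel (the one with the square nut) legs down and parallel over it, shifted sideways by about a third of its width so that one leg of each sits inside the other, and stand the round-based foot in the middle of the narrow compartment. Small tray: stand the square-based foot in the middle of one compartment and lay the collar flat in the middle of the other; leave the bottle and the carton alone.

Things in the scene. Friction and masses are not known exactly. Their poses are not given: they have to be found in the camera images.
- tray_large: Blue plastic kit tray, fixed to the bench, 106 mm (its x) by 189 mm (y), yaw within 0.25 rad. Origin: centre of its underside, z up. Floor 3 mm thick; rim and divider reach 8 mm above the bench and are 3 mm thick. Divider along x. Wide compartment: inside 100 (x) by 110 (y), middle at y = -36.5. Narrow one: 100 by 70, middle at y = +56.5. Both at x = 0.
- tray_small: Blue plastic kit tray, fixed to the bench, 106 mm (its x) by 149 mm (y), yaw within 0.25 rad. Origin: centre of its underside, z up. Floor 3 mm thick; rim and divider reach 8 mm above the bench and are 3 mm thick. Divider along x. Two equal compartments, inside 100 (x) by 70 (y), middles at x = 0, y = -36.5 and +36.5.
- channel_mid (a point): Open channel: loose aluminium U-section, about 0.11 kg, lying with its legs up (open top). 70 mm long (its x), 44 mm wide (its y), 30 mm high; web (underneath) and both legs 4 mm thick, so 36 mm between the legs. Point: its centre, 15 mm above its underside. z up. Best gripped across its width on the outsides of the legs.
- cover_mid (a point): Cover channel: loose aluminium U-section, 0.13 kg, legs down, walls 4 mm: 70 long (its x), 44 wide (y), web on top, its top face 30 above the underside. On its middle a square steel nut 16 x 16 (sides along x, y), 20 high: grip here. Point: on the axis, half-way up, 25 above the underside. z up. Nested, it sits 4 mm higher than the open channel, shifted along y by 13 (4 to 22 nests), either way.
- foot_round_mid (a point): Round-based foot: loose steel levelling foot, about 0.11 kg: a flat round 44 mm diameter base 8 mm thick with an upright round stem of 14 mm diameter in its middle; 45 mm high overall (stem from 8 to 45 mm). Point: on the stem's axis, half-way up, 22.5 mm above its underside. Grip it by the stem.
- foot_square_mid (a point): Square-based foot: loose steel levelling foot, about 0.13 kg: a flat square 44 x 44 mm base 8 mm thick with an upright round stem of 14 mm diameter in its middle; 45 mm high overall (stem from 8 to 45 mm). Point: on the stem's axis, half-way up, 22.5 mm above its underside. Grip it by the stem.
- collar_mid (a point): Collar: loose steel ring lying flat, 44 mm outside diameter, 20 mm bore, 28 mm high, about 0.15 kg. Point: its centre, 14 mm above its underside.
- flux_bottle_mid (a point): Bystander: standing amber bottle with a white cap, 42 mm diameter, 75 mm high. Point: its centre, half-way up. Leave alone.
- carton_mid (a point): Bystander: closed cardboard carton, 60 x 90 x 45 mm high. Point: its centre. Leave alone.
Mind the look-alikes: they are no part of the job. What is shaped like the part that bears channel_mid but green or red is not meant.

How it is judged:
By the outcome, as a careful person would: the job done as asked, in the order asked, and still so for the second after the job is handed in, with the robot touching nothing.
It also fails if it takes over 120 s, if anything falls off the work surface, if the arm or the gripper's body presses on something with over 40 N, if the wrist force passes 120 N, or if a joint passes its speed limit or range.

## Working session

There is one attempt and no reset: what is moved stays moved. The work goes in short steps, Python scripts to look and compute and a tool call to move; the robot and the scene stay as the last step left them, time stands still between calls to the robot, and variables do not carry over. Pictures are saved under pics/ and viewed, about 12 in all and at most 16, crops included, and the job is handed in when it is done.

Besides the shell and the picture viewer there is one more tool, called after "Request:" by a JSON object that holds its "op" and its "data", one argument or row to a line. step_arm: Moves the arm, as the interface text tells. Scaled input: -1 to 1 covers 0.04 m each way for a shift and 0.08 rad each way for a turn. Its arguments: {"type":"object","properties":{"steps":{"type":"array"},"squeeze":{"type":"number"}},"required":["steps"]}

```bash
ls; mkdir -p pics; python3 - <<'E'
from rig import env,cams,order
import cv2,numpy as np
for n in("scene","top"):
    im,d=cams.get_image(n); cv2.imwrite(f"pics/{n}0.png",im[:,:,::-1]); np.save(f"pics/{n}0.npy",d)
    c=cams.camera_info(n); print(n,c["fx"],c["cx"],c["cy"],np.round(c["extrinsics"],3).tolist())
s=env.observe();print(s["position"],np.round(s["tool_rot"],3).tolist(),s["grip_width"],s["time_s"])
E
```

```text
pics
scene 439.7850962261469 319.6774464196622 243.84692867030137 [[-0.856, 0.39, -0.34, 0.828], [0.517, 0.635, -0.573, 0.59], [-0.008, -0.666, -0.746, 0.848], [0.0, 0.0, 0.0, 1.0]]
top 486.9415210609487 321.4945516654431 241.68945393645853 [[-0.02, -0.99, 0.137, 0.344], [-1.0, 0.022, 0.012, -0.017], [-0.015, -0.137, -0.99, 1.06], [0.0, 0.0, 0.0, 1.0]]
[0.22652681 0.50093461 0.2497937 ] [[0.412, 0.911, -0.001], [0.911, -0.412, -0.001], [-0.001, -0.0, -1.0]] 0.08541882367729105 0.1
```

View pics/top0.png

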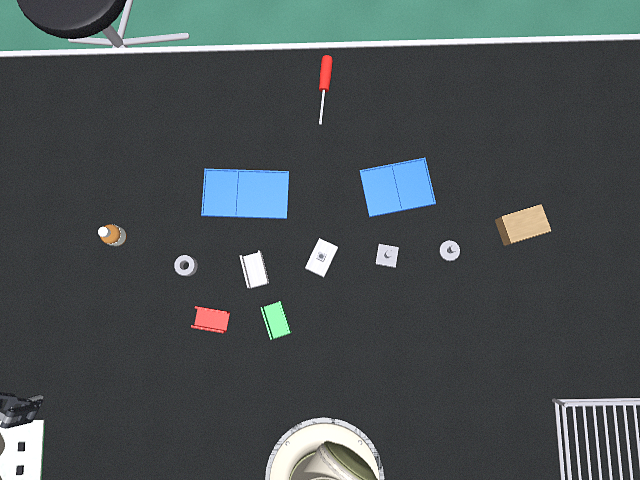

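View pics/scene0.png

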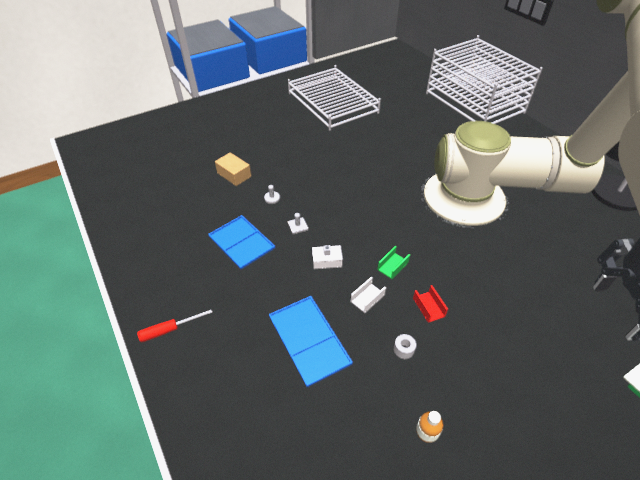

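```bash
cat > h.py <<'E'
import cv2,numpy as np
from rig import env,cams,order
def cloud(n,d):
    c=cams.camera_info(n);v,u=np.mgrid[:480,:640]
    p=np.stack([(u-c["cx"])/c["fx"]*d,(v-c["cy"])/c["fy"]*d,d],-1)
    E=np.array(c["extrinsics"]);return p@E[:3,:3].T+E[:3,3]
def plane(n,uv,z):
    c=cams.camera_info(n);E=np.array(c["extrinsics"]);uv=np.asarray(uv,float).reshape(-1,2)
    r=np.c_[(uv[:,0]-c["cx"])/c["fx"],(uv[:,1]-c["cy"])/c["fy"],np.ones(len(uv))]@E[:3,:3].T
    return (E[:3,3]+r*((z-E[2,3])/r[:,2])[:,None])[:,:2]
def rect(P):
    (c,s,a)=cv2.minAreaRect((P*1000).astype(np.float32))
    return "c=(%.1f,%.1f) size=(%.1f,%.1f) ang=%.1f"%(*c,*s,a)
def blobs(n,im,mask,amin=40):
    k,l,st,ce=cv2.connectedComponentsWithStats(mask.astype(np.uint8))
    return [(l==i,ce[i],st[i,4]) for i in range(1,k) if st[i,4]>amin]
E
python3 - <<'E'
from h import *
for n in("top","scene"):
    im=cv2.imread(f"pics/{n}0.png");d=np.load(f"pics/{n}0.npy");W=cloud(n,d)
    hsv=cv2.cvtColor(im,cv2.COLOR_BGR2HSV)
    ok=(np.hypot(W[...,0],W[...,1])>.27)&(W[...,0]<.68)&(W[...,0]>.1)&(abs(W[...,1])<.45)&(W[...,2]<.1)&(W[...,2]>-.02)
    print(n,"floor z",np.percentile(W[...,2][ok&(hsv[...,2]<70)],[5,50,95]))
    print("blue")
    for m,c,a in blobs(n,im,ok&(hsv[...,1]>120)&(abs(hsv[...,0].astype(int)-106)<12),600):
        v,u=np.nonzero(m);print(c.round(),a,rect(plane(n,np.c_[u,v],.008)))
    print("grey")
    for m,c,a in blobs(n,im,ok&(hsv[...,1]<70)&(hsv[...,2]>90),80):
        z=W[...,2][m];v,u=np.nonzero(m)
        print(c.round(),a,"z",np.percentile(z,[5,50,95]).round(4),"cloud",rect(W[m][:,:2]))
        for lo,hi in((.003,.013),(.024,.034),(.036,.056)):
            q=m&(W[...,2]>lo)&(W[...,2]<hi)
            if q.sum()>8:
                v,u=np.nonzero(q);print("   ",lo,q.sum(),"mean",W[q].mean(0).round(4),rect(W[q][:,:2]))
E
```

```text
top floor z [-0.00232432  0.00088211  0.00409294]
blue
[397. 187.] 3274 c=(609.6,-173.9) size=(109.4,151.1) ang=9.9
[245. 193.] 4048 c=(603.4,163.4) size=(190.9,109.6) ang=86.7
grey
[120. 237.] 127 z [0.012  0.0265 0.0398] cloud c=(509.7,433.9) size=(20.3,42.0) ang=72.6
    0.024 45 mean [0.5061 0.4314 0.0292] c=(509.4,434.2) size=(18.5,42.0) ang=70.7
    0.036 19 mean [0.5102 0.4321 0.0394] c=(510.2,433.9) size=(19.0,41.0) ang=74.1
[105. 232.] 82 z [0.0656 0.0746 0.078 ] cloud c=(512.4,442.0) size=(15.1,18.9) ang=88.9
[321. 257.] 739 z [0.0024 0.0308 0.0511] cloud c=(457.5,-2.7) size=(47.8,75.4) ang=63.6
    0.003 9 mean [ 0.4521 -0.0024  0.0066] c=(455.3,-1.4) size=(46.9,68.7) ang=63.4
    0.024 585 mean [ 0.4545 -0.0031  0.0306] c=(455.0,-2.8) size=(44.1,70.0) ang=63.3
    0.036 63 mean [ 0.4542 -0.0026  0.0512] c=(448.1,0.6) size=(16.1,29.8) ang=62.8
[449. 250.] 336 z [0.0021 0.0089 0.046 ] cloud c=(466.2,-282.4) size=(44.8,45.2) ang=42.4
    0.003 256 mean [ 0.4654 -0.2794  0.0085] c=(466.4,-280.8) size=(42.3,41.8) ang=25.0
    0.036 39 mean [ 0.4658 -0.2803  0.0452] c=(465.8,-2
[... 1939 characters left out ...]
70.1) ang=63.3
    0.036 64 mean [ 0.4579 -0.0019  0.0475] c=(456.9,-3.5) size=(20.0,14.9) ang=69.9
[367. 295.] 723 z [0.001  0.0069 0.0313] cloud c=(427.7,132.7) size=(93.0,60.7) ang=13.7
    0.003 359 mean [0.438  0.1389 0.0061] c=(431.3,140.0) size=(82.5,44.9) ang=13.7
    0.024 152 mean [0.4362 0.1426 0.0293] c=(434.5,140.7) size=(71.3,46.2) ang=13.0
[405. 346.] 461 z [0.0014 0.027  0.0305] cloud c=(437.9,284.2) size=(64.5,45.8) ang=38.1
    0.003 75 mean [0.4525 0.2954 0.008 ] c=(440.8,294.0) size=(52.6,31.7) ang=5.8
    0.024 271 mean [0.4471 0.2898 0.0286] c=(446.7,289.7) size=(42.5,41.5) ang=50.9
[433. 416.] 113 z [0.0007 0.0752 0.0776] cloud c=(498.3,437.9) size=(55.9,20.3) ang=21.6
```

```bash
cat > mv.py <<'E'
# usage: mv.py x y z yaw (mm, deg): units to go, turn first and then shift
import sys
from h import *
x,y,z,w=map(float,sys.argv[1:5]);s=env.observe();R=np.array(s["tool_rot"]);p=np.array(s["position"])*1000
w0=np.degrees(np.arctan2(R[1,0],R[0,0]));dw=(w-w0+180)%360-180
c,k=np.cos(np.radians(w)),np.sin(np.radians(w));dx,dy=x-p[0],y-p[1]
print("turn z %.2f | x %.3f y %.3f z %.3f"%(-np.radians(dw)/.08,(dx*c+dy*k)/40,(dx*k-dy*c)/40,(p[2]-z)/40),"| now",p.round(1),round(w0,1),"tilt",R[:2,2].round(3),"F",np.round(s["ft_force"],1),"grip",round(s["grip_width"]*1000,1),"t",s["time_s"])
E
python3 mv.py 434.3 141.5 120 103.6
```

```text
turn z -8.28 | x -9.955 y 2.936 z 3.245 | now [226.5 500.9 249.8] 65.7 tilt [-0.001 -0.001] F [0.2 0.2 0.2] grip 85.4 t 0.1
```

Request:
{"op": "step_arm", "data": {
  "steps": [
    {"xyz":[0,0,0.36],"turn":[0,0,-0.92],"gripper":1},
    {"xyz":[0,0,0.36],"turn":[0,0,-0.92],"gripper":1},
    {"xyz":[0,0,0.36],"turn":[0,0,-0.92],"gripper":1},
    {"xyz":[0,0,0.36],"turn":[0,0,-0.92],"gripper":1},
    {"xyz":[0,0,0.36],"turn":[0,0,-0.92],"gripper":1},
    {"xyz":[0,0,0.36],"turn":[0,0,-0.92],"gripper":1},
    {"xyz":[0,0,0.36],"turn":[0,0,-0.92],"gripper":1},
    {"xyz":[0,0,0.36],"turn":[0,0,-0.92],"gripper":1},
    {"xyz":[0,0,0.36],"turn":[0,0,-0.92],"gripper":1},
    {"xyz":[-0.9,0.27,0],"turn":[0,0,0],"gripper":1},
    {"xyz":[-0.9,0.27,0],"turn":[0,0,0],"gripper":1},
    {"xyz":[-0.9,0.27,0],"turn":[0,0,0],"gripper":1},
    {"xyz":[-0.9,0.27,0],"turn":[0,0,0],"gripper":1},
    {"xyz":[-0.9,0.27,0],"turn":[0,0,0],"gripper":1},
    {"xyz":[-0.9,0.27,0],"turn":[0,0,0],"gripper":1},
    {"xyz":[-0.9,0.27,0],"turn":[0,0,0],"gripper":1},
    {"xyz":[-0.9,0.27,0],"turn":[0,0,0],"gripper":1},
    {"xyz":[-0.9,0.27,0],"turn":[0,0,0],"gripper":1},
    {"xyz":[-0.9,0.27,0],"turn":[0,0,0],"gripper":1},
    {"xyz":[-0.9,0.27,0],"turn":[0,0,0],"gripper":1}
  ],
  "squeeze": 50
}}

```text
time_s: 1.77
position: [0.4358, 0.1424, 0.1207]
tool_rot: [[-0.235, 0.972, -0.0], [0.972, 0.235, 0.0], [0.0, -0.0, -1.0]]
ft_force: [0.9, 0.7, -0.5]
grip_width: 0.0857
```

```bash
python3 mv.py 434.3 141.5 24 103.6; python3 - <<'E'
from h import *
im,d=cams.get_image("scene");cv2.imwrite("pics/s1.png",cv2.resize(im[170:350,270:510,::-1],None,fx=3,fy=3))
E
```

```text
turn z 0.00 | x -0.012 y -0.043 z 2.416 | now [435.8 142.4 120.7] 103.6 tilt [-0.  0.] F [ 0.9  0.7 -0.5] grip 85.7 t 1.7667
```

View pics/s1.png

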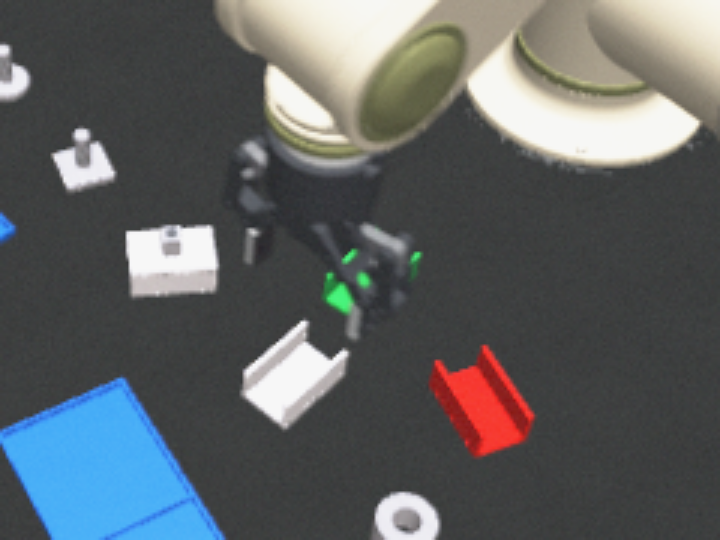

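Request:
{"op": "step_arm", "data": {
  "steps": [
    {"xyz":[-0.01,-0.04,0.48],"turn":[0,0,0],"gripper":1},
    {"xyz":[0,0,0.48],"turn":[0,0,0],"gripper":1},
    {"xyz":[0,0,0.48],"turn":[0,0,0],"gripper":1},
    {"xyz":[0,0,0.48],"turn":[0,0,0],"gripper":1},
    {"xyz":[0,0,0.48],"turn":[0,0,0],"gripper":1},
    {"xyz":[0,0,0],"turn":[0,0,0],"gripper":1},
    {"xyz":[0,0,0],"turn":[0,0,0],"gripper":-1},
    {"xyz":[0,0,0],"turn":[0,0,0],"gripper":-1},
    {"xyz":[0,0,0],"turn":[0,0,0],"gripper":-1},
    {"xyz":[0,0,0],"turn":[0,0,0],"gripper":-1},
    {"xyz":[0,0,0],"turn":[0,0,0],"gripper":-1},
    {"xyz":[0,0,0],"turn":[0,0,0],"gripper":-1}
  ],
  "squeeze": 40
}}

```text
time_s: 2.82
position: [0.4344, 0.1435, 0.0259]
tool_rot: [[-0.235, 0.972, 0.002], [0.972, 0.235, 0.0], [-0.0, 0.002, -1.0]]
ft_force: [-0.6, 0.0, 6.6]
grip_width: 0.0431
```

```bash
python3 mv.py 602.1 126.8 120 86.7; python3 - <<'E'
from h import *
im,d=cams.get_image("scene");cv2.imwrite("pics/s2.png",cv2.resize(im[210:330,300:460,::-1],None,fx=4,fy=4))
E
```

```text
turn z 3.69 | x -0.175 y 4.209 z -2.353 | now [434.4 143.5  25.9] 103.6 tilt [0.002 0.   ] F [-0.6  0.   6.6] grip 43.1 t 2.8167
```

View pics/s2.png

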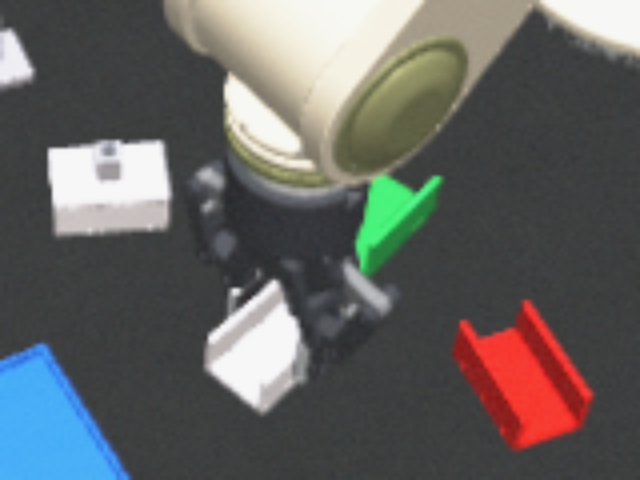

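Request:
{"op": "step_arm", "data": {
  "steps": [
    {"xyz":[0,0,-0.3],"turn":[0,0,0],"gripper":-1},
    {"xyz":[0,0,-0.5],"turn":[0,0,0.5],"gripper":-1},
    {"xyz":[0,0,-0.5],"turn":[0,0,0.8],"gripper":-1},
    {"xyz":[0,0,-0.5],"turn":[0,0,0.8],"gripper":-1},
    {"xyz":[0,0,-0.5],"turn":[0,0,0.8],"gripper":-1},
    {"xyz":[0,0,0],"turn":[0,0,0.8],"gripper":-1},
    {"xyz":[-0.03,0.7,0],"turn":[0,0,0],"gripper":-1},
    {"xyz":[-0.03,0.7,0],"turn":[0,0,0],"gripper":-1},
    {"xyz":[-0.03,0.7,0],"turn":[0,0,0],"gripper":-1},
    {"xyz":[-0.03,0.7,0],"turn":[0,0,0],"gripper":-1},
    {"xyz":[-0.03,0.7,0],"turn":[0,0,0],"gripper":-1},
    {"xyz":[-0.03,0.7,0],"turn":[0,0,0],"gripper":-1},
    {"xyz":[0,0,0],"turn":[0,0,0],"gripper":-1},
    {"xyz":[0,0,0],"turn":[0,0,0],"gripper":-1}
  ]
}}

```text
time_s: 4.03
position: [0.6016, 0.1262, 0.1166]
tool_rot: [[0.059, 0.998, 0.0], [0.998, -0.059, 0.0], [0.0, 0.0, -1.0]]
ft_force: [-0.5, 0.5, -1.9]
grip_width: 0.0433
```

```bash
python3 mv.py 602.1 126.8 30 86.7; python3 - <<'E'
from h import *
for n in("scene","top"):
    im,d=cams.get_image(n);W=cloud(n,d);hsv=cv2.cvtColor(im,cv2.COLOR_RGB2HSV)
    m=(hsv[...,1]<50)&(hsv[...,2]>120)&(abs(W[...,0]-.602)<.08)&(abs(W[...,1]-.127)<.08)&(W[...,2]<.15)
    print(n,m.sum(),np.percentile(W[m],[2,50,98],axis=0).round(4).tolist() if m.sum() else 0)
    if n=="scene":
        for b in(.09,.095,.1,.105,.11,.115,.12,.125): print(b,((W[...,2]>b)&(W[...,2]<b+.005)&m).sum(),end=" ")
        cv2.imwrite("pics/s3.png",cv2.resize(im[240:390,230:430,::-1],None,fx=3,fy=3))
E
```

```text
turn z -0.02 | x 0.016 y 0.011 z 2.165 | now [601.6 126.2 116.6] 86.6 tilt [0. 0.] F [-0.5  0.5 -1.9] grip 43.3 t 4.0333
scene 479 [[0.571, 0.1016, 0.0928], [0.6192, 0.117, 0.102], [0.6369, 0.1522, 0.1377]]
0.09 58 0.095 158 0.1 46 0.105 44 0.11 46 0.115 55 0.12 52 0.125 5 top 0 0
```

View pics/s3.png

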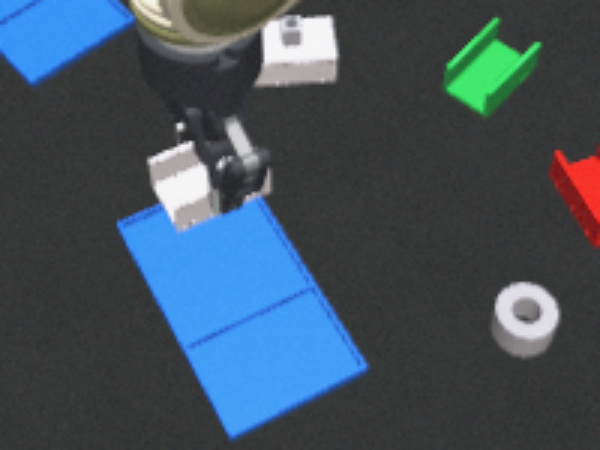

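Request:
{"op": "step_arm", "data": {
  "steps": [
    {"xyz":[0.02,0.01,0.45],"turn":[0,0,0],"gripper":-1},
    {"xyz":[0,0,0.45],"turn":[0,0,0],"gripper":-1},
    {"xyz":[0,0,0.45],"turn":[0,0,0],"gripper":-1},
    {"xyz":[0,0,0.45],"turn":[0,0,0],"gripper":-1},
    {"xyz":[0,0,0.25],"turn":[0,0,0],"gripper":-1},
    {"xyz":[0,0,0.1],"turn":[0,0,0],"gripper":-1},
    {"xyz":[0,0,0.04],"turn":[0,0,0],"gripper":-1},
    {"xyz":[0,0,0],"turn":[0,0,0],"gripper":-1}
  ]
}}

```text
time_s: 4.8
position: [0.6017, 0.1273, 0.0298]
tool_rot: [[0.058, 0.998, 0.001], [0.998, -0.058, 0.0], [0.0, 0.001, -1.0]]
ft_force: [0.9, -0.4, -1.2]
grip_width: 0.043
```

Request:
{"op": "step_arm", "data": {
  "steps": [
    {"xyz":[0,0,0.03],"turn":[0,0,0],"gripper":-1},
    {"xyz":[0,0,0.03],"turn":[0,0,0],"gripper":-1},
    {"xyz":[0,0,0],"turn":[0,0,0],"gripper":-1}
  ]
}}

```text
time_s: 5.05
position: [0.6021, 0.1273, 0.0289]
tool_rot: [[0.058, 0.998, 0.003], [0.998, -0.058, -0.0], [0.0, 0.003, -1.0]]
ft_force: [-3.1, -0.2, 10.3]
grip_width: 0.0431
```

Request:
{"op": "step_arm", "data": {
  "steps": [
    {"xyz":[0,0,0],"turn":[0,0,0],"gripper":0.5},
    {"xyz":[0,0,0],"turn":[0,0,0],"gripper":0.5},
    {"xyz":[0,0,0],"turn":[0,0,0],"gripper":0.5},
    {"xyz":[0,0,-0.4],"turn":[0,0,0],"gripper":0.5},
    {"xyz":[0,0,-0.6],"turn":[0,0,0],"gripper":0.5},
    {"xyz":[0,0,-0.8],"turn":[0,0,0],"gripper":0.5},
    {"xyz":[0,0,-0.7],"turn":[0,0,0.85],"gripper":-0.2},
    {"xyz":[0,0,0],"turn":[0,0,0.85],"gripper":-0.2},
    {"xyz":[0,0,0],"turn":[0,0,0.85],"gripper":-0.2},
    {"xyz":[0,0,0],"turn":[0,0,0.85],"gripper":-0.2},
    {"xyz":[0,0,0],"turn":[0,0,0.85],"gripper":-0.2},
    {"xyz":[0,0,0],"turn":[0,0,0.85],"gripper":-0.2},
    {"xyz":[-0.755,-0.3,0],"turn":[0,0,0],"gripper":-0.2},
    {"xyz":[-0.755,-0.3,0],"turn":[0,0,0],"gripper":-0.2},
    {"xyz":[-0.755,-0.3,0],"turn":[0,0,0],"gripper":-0.2},
    {"xyz":[-0.755,-0.3,0],"turn":[0,0,0],"gripper":-0.2},
    {"xyz":[-0.755,-0.3,0],"turn":[0,0,0],"gripper":-0.2},
    {"xyz":[-0.755,-0.3,0],"turn":[0,0,0],"gripper":-0.2},
    {"xyz":[0,0,0],"turn":[0,0,0],"gripper":-0.2}
  ]
}}

```text
time_s: 6.63
position: [0.4524, -0.0042, 0.1267]
tool_rot: [[0.452, 0.892, -0.003], [0.892, -0.452, -0.0], [-0.001, -0.002, -1.0]]
ft_force: [0.8, 1.9, 0.7]
grip_width: 0.0338
```

```bash
python3 mv.py 456 -3 56 63.3; cat > look.py <<'E'
# usage: look.py x y r : grey things near a place, both cameras, by height band
import sys
from h import *
x,y,r=[float(a)/1000 for a in sys.argv[1:4]]
for n in("top","scene"):
    im,d=cams.get_image(n);W=cloud(n,d);hsv=cv2.cvtColor(im,cv2.COLOR_RGB2HSV)
    m=(hsv[...,1]<60)&(hsv[...,2]>90)&(np.hypot(W[...,0]-x,W[...,1]-y)<r)&(W[...,2]>.003)&(W[...,2]<.09)
    for lo in np.arange(.003,.08,.008):
        q=m&(W[...,2]>=lo)&(W[...,2]<lo+.008)
        if q.sum()>8: print(n,"%.3f"%lo,q.sum(),W[q].mean(0).round(4),rect(W[q][:,:2]))
    if len(sys.argv)>4:
        E=np.array(cams.camera_info(n)["extrinsics"]);c=cams.camera_info(n)
        p=E[:3,:3].T@(np.array([x,y,.03])-E[:3,3]);u,v=int(p[0]/p[2]*c["fx"]+c["cx"]),int(p[1]/p[2]*c["fy"]+c["cy"])
        cv2.imwrite(f"pics/{n}{sys.argv[4]}.png",cv2.resize(im[max(v-60,0):v+60,max(u-75,0):u+75,::-1],None,fx=4,fy=4))
E
python3 look.py 602 127 60 4
```

```text
turn z -0.04 | x 0.068 y 0.068 z 1.768 | now [452.4  -4.2 126.7] 63.1 tilt [-0.003 -0.   ] F [0.8 1.9 0.7] grip 33.8 t 6.6333
top 0.003 441 [0.6001 0.1295 0.0076] c=(600.4,125.7) size=(40.1,70.0) ang=86.5
top 0.011 49 [0.6001 0.1241 0.0133] c=(599.4,125.4) size=(41.5,66.9) ang=85.8
top 0.019 16 [0.5908 0.1113 0.0227] c=(590.3,112.1) size=(34.6,79.6) ang=55.4
top 0.027 104 [0.5996 0.1263 0.0327] c=(600.4,127.2) size=(44.3,69.0) ang=86.8
top 0.035 29 [0.6034 0.1262 0.0362] c=(601.3,127.1) size=(43.4,65.6) ang=86.6
scene 0.003 334 [0.6032 0.1222 0.0079] c=(601.6,127.8) size=(42.6,71.8) ang=87.0
scene 0.011 122 [0.603  0.1281 0.0148] c=(602.9,127.9) size=(43.9,69.0) ang=86.6
scene 0.019 126 [0.603  0.1272 0.023 ] c=(603.1,127.6) size=(44.1,68.3) ang=86.9
scene 0.027 161 [0.6031 0.1272 0.0318] c=(602.5,126.8) size=(46.2,70.0) ang=86.4
scene 0.035 28 [0.606  0.1332 0.0359] c=(606.4,127.8) size=(44.5,62.8) ang=87.1
```

```bash
python3 - <<'E'
import cv2,numpy as np
a=cv2.imread("pics/top4.png");b=cv2.imread("pics/scene4.png");h=min(a.shape[0],b.shape[0])
cv2.imwrite("pics/m4.png",cv2.resize(np.hstack([a[:h],b[:h]]),None,fx=.66,fy=.66))
E
```

```text
(no output)
```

View pics/m4.png

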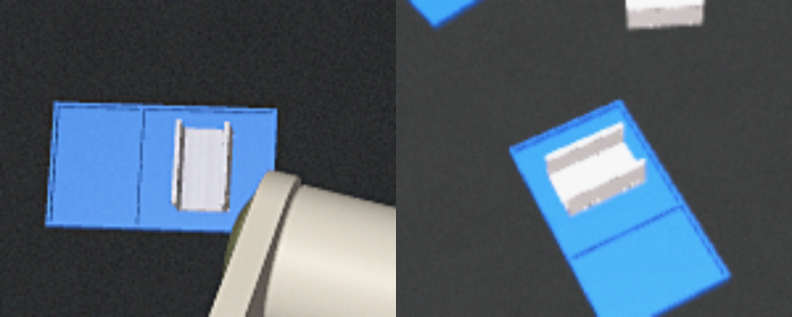

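Request:
{"op": "step_arm", "data": {
  "steps": [
    {"xyz":[0.07,0.07,0.4],"turn":[0,0,-0.04],"gripper":-0.2},
    {"xyz":[0,0,0.4],"turn":[0,0,0],"gripper":-0.2},
    {"xyz":[0,0,0.4],"turn":[0,0,0],"gripper":-0.2},
    {"xyz":[0,0,0.4],"turn":[0,0,0],"gripper":-0.2},
    {"xyz":[0,0,0],"turn":[0,0,0],"gripper":-0.2}
  ]
}}

```text
time_s: 7.15
position: [0.4594, -0.0002, 0.0605]
tool_rot: [[0.446, 0.895, -0.004], [0.895, -0.446, 0.001], [-0.001, -0.004, -1.0]]
ft_force: [-0.8, -0.3, -1.6]
grip_width: 0.0341
```

```bash
python3 mv.py 456 -3 56 63.3; python3 - <<'E'
from h import *
im,d=cams.get_image("scene");cv2.imwrite("pics/s5.png",cv2.resize(im[200:290,270:390,::-1],None,fx=6,fy=6,interpolation=cv2.INTER_CUBIC))
E
```

```text
turn z 0.05 | x -0.100 y -0.044 z 0.114 | now [ 4.594e+02 -2.000e-01  6.050e+01] 63.5 tilt [-0.004  0.001] F [-0.8 -0.3 -1.6] grip 34.1 t 7.15
```

View pics/s5.png

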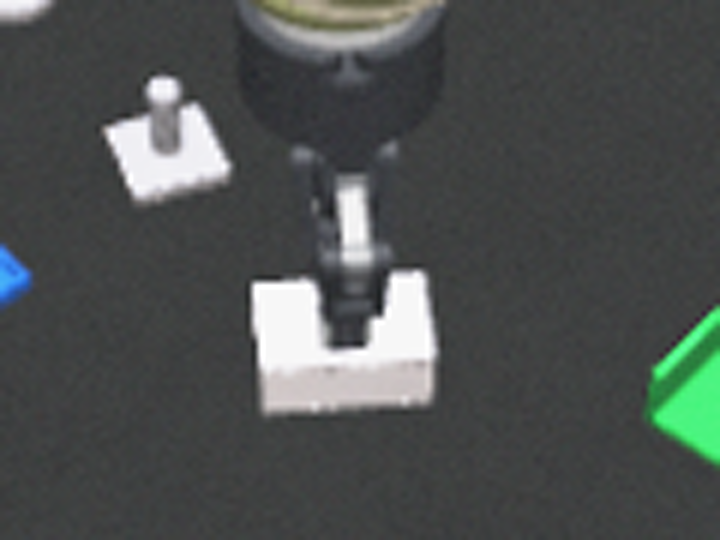

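```bash
python3 - <<'E'
from h import *
for z in (.03,.034,.038,.042,.046): print(z,plane("scene",[328,257],z)*1000)
E
```

```text
0.03 [[460.13520337   8.80790971]]
0.034 [[461.93364156  11.65179235]]
0.038 [[463.73207976  14.495675  ]]
0.042 [[465.53051795  17.33955765]]
0.046 [[467.32895615  20.18344029]]
```

Request:
{"op": "step_arm", "data": {
  "steps": [
    {"xyz":[-0.09,-0.04,0.08],"turn":[0,0,0.04],"gripper":-0.2},
    {"xyz":[0,0,0.06],"turn":[0,0,0],"gripper":-0.2},
    {"xyz":[0,0,0],"turn":[0,0,0],"gripper":-0.2},
    {"xyz":[0,0,0],"turn":[0,0,0],"gripper":-0.6},
    {"xyz":[0,0,0],"turn":[0,0,0],"gripper":-1},
    {"xyz":[0,0,0],"turn":[0,0,0],"gripper":-1},
    {"xyz":[0,0,0],"turn":[0,0,0],"gripper":-1},
    {"xyz":[0,0,0],"turn":[0,0,0],"gripper":-1}
  ],
  "squeeze": 50
}}

```text
time_s: 7.87
position: [0.4569, -0.0035, 0.0577]
tool_rot: [[0.45, 0.893, 0.001], [0.893, -0.45, -0.0], [0.0, 0.001, -1.0]]
ft_force: [-0.4, 1.9, 6.3]
grip_width: 0.0144
```

```bash
python3 mv.py 602.25 140.1 130 86.7
```

```text
turn z -5.11 | x 3.793 y 3.420 z -1.807 | now [456.9  -3.5  57.7] 63.3 tilt [ 0.001 -0.   ] F [-0.4  1.9  6.3] grip 14.4 t 7.8667
```

Request:
{"op": "step_arm", "data": {
  "steps": [
    {"xyz":[0,0,-0.3],"turn":[0,0,0],"gripper":-1},
    {"xyz":[0,0,-0.4],"turn":[0,0,0],"gripper":-1},
    {"xyz":[0,0,-0.6],"turn":[0,0,-0.7],"gripper":-1},
    {"xyz":[0,0,-0.6],"turn":[0,0,-0.9],"gripper":-1},
    {"xyz":[0,0,0],"turn":[0,0,-0.9],"gripper":-1},
    {"xyz":[0,0,0],"turn":[0,0,-0.9],"gripper":-1},
    {"xyz":[0,0,0],"turn":[0,0,-0.9],"gripper":-1},
    {"xyz":[0,0,0],"turn":[0,0,-0.8],"gripper":-1},
    {"xyz":[0.54,0.49,0],"turn":[0,0,0],"gripper":-1},
    {"xyz":[0.54,0.49,0],"turn":[0,0,0],"gripper":-1},
    {"xyz":[0.54,0.49,0],"turn":[0,0,0],"gripper":-1},
    {"xyz":[0.54,0.49,0],"turn":[0,0,0],"gripper":-1},
    {"xyz":[0.54,0.49,0],"turn":[0,0,0],"gripper":-1},
    {"xyz":[0.54,0.49,0],"turn":[0,0,0],"gripper":-1},
    {"xyz":[0.54,0.49,0],"turn":[0,0,0],"gripper":-1},
    {"xyz":[0,0,0],"turn":[0,0,0],"gripper":-1},
    {"xyz":[0,0,0],"turn":[0,0,0],"gripper":-1},
    {"xyz":[0,0,0],"turn":[0,0,0],"gripper":-1}
  ]
}}

```text
time_s: 9.37
position: [0.6017, 0.1391, 0.1326]
tool_rot: [[0.058, 0.998, -0.001], [0.998, -0.058, -0.0], [-0.0, -0.001, -1.0]]
ft_force: [0.5, -0.1, -1.4]
grip_width: 0.0146
```

```bash
python3 mv.py 602.25 140.1 75 86.7; python3 - <<'E'
from h import *
im,d=cams.get_image("scene");cv2.imwrite("pics/s6.png",cv2.resize(im[240:370,240:410,::-1],None,fx=4,fy=4))
W=cloud("scene",d);hsv=cv2.cvtColor(im,cv2.COLOR_RGB2HSV)
m=(hsv[...,1]<50)&(hsv[...,2]>120)&(abs(W[...,0]-.602)<.07)&(abs(W[...,1]-.14)<.06)&(W[...,2]<.14)&(W[...,2]>.05)
for lo in np.arange(.05,.12,.005):
    q=m&(W[...,2]>=lo)&(W[...,2]<lo+.005)
    if q.sum()>8: print("%.3f"%lo,q.sum(),W[q].mean(0).round(4),rect(W[q][:,:2]))
E
```

```text
turn z -0.01 | x 0.025 y 0.012 z 1.441 | now [601.7 139.1 132.6] 86.7 tilt [-0.001 -0.   ] F [ 0.5 -0.1 -1.4] grip 14.6 t 9.3667
0.075 30 [0.6043 0.157  0.0783] c=(610.2,153.5) size=(35.4,78.8) ang=54.7
0.080 51 [0.6047 0.1573 0.0826] c=(610.6,153.8) size=(36.0,80.5) ang=56.7
0.085 40 [0.6064 0.1565 0.0878] c=(610.4,153.7) size=(36.7,79.9) ang=56.6
0.090 48 [0.6014 0.1592 0.0928] c=(610.3,153.8) size=(33.7,79.8) ang=56.5
0.095 43 [0.6084 0.1576 0.0977] c=(611.8,153.1) size=(36.3,81.8) ang=54.2
0.100 154 [0.6084 0.1455 0.1038] c=(601.2,138.5) size=(45.7,69.3) ang=86.9
0.105 291 [0.6087 0.1441 0.1066] c=(601.0,138.5) size=(45.0,70.1) ang=86.7
```

View pics/s6.png

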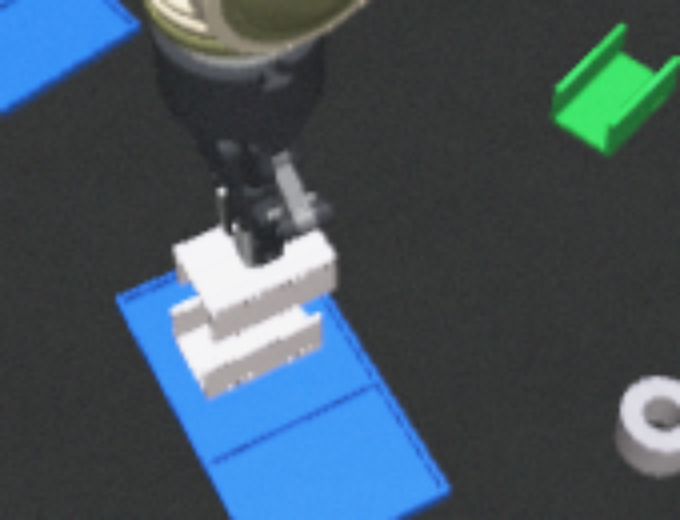

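Request:
{"op": "step_arm", "data": {
  "steps": [
    {"xyz":[0.03,0.02,0.0],"turn":[0,0,0],"gripper":-1},
    {"xyz":[0,0,0.35],"turn":[0,0,0],"gripper":-1},
    {"xyz":[0,0,0.2],"turn":[0,0,0],"gripper":-1},
    {"xyz":[0,0,0.2],"turn":[0,0,0],"gripper":-1},
    {"xyz":[0,0,0.2],"turn":[0,0,0],"gripper":-1},
    {"xyz":[0,0,0.2],"turn":[0,0,0],"gripper":-1},
    {"xyz":[0,0,0.2],"turn":[0,0,0],"gripper":-1},
    {"xyz":[0,0,0.15],"turn":[0,0,0],"gripper":-1},
    {"xyz":[0,0,0.1],"turn":[0,0,0],"gripper":-1},
    {"xyz":[0,0,0],"turn":[0,0,0],"gripper":-1}
  ]
}}

```text
time_s: 10.25
position: [0.6029, 0.1405, 0.0681]
tool_rot: [[0.058, 0.998, -0.002], [0.998, -0.058, -0.0], [-0.0, -0.002, -1.0]]
ft_force: [0.5, 0.0, -0.6]
grip_width: 0.0146
```

Request:
{"op": "step_arm", "data": {
  "steps": [
    {"xyz":[0,0,0.05],"turn":[0,0,0],"gripper":-1},
    {"xyz":[0,0,0.03],"turn":[0,0,0],"gripper":-1},
    {"xyz":[0,0,0],"turn":[0,0,0],"gripper":-1}
  ]
}}

```text
time_s: 10.5
position: [0.6033, 0.1406, 0.066]
tool_rot: [[0.058, 0.998, 0.0], [0.998, -0.058, 0.0], [0.0, 0.0, -1.0]]
ft_force: [0.7, 0.4, -1.0]
grip_width: 0.014
```

Request:
{"op": "step_arm", "data": {
  "steps": [
    {"xyz":[0,0,0.04],"turn":[0,0,0],"gripper":-1},
    {"xyz":[0,0,0.02],"turn":[0,0,0],"gripper":-1},
    {"xyz":[0,0,0],"turn":[0,0,0],"gripper":-1}
  ]
}}

```text
time_s: 10.75
position: [0.6035, 0.1408, 0.0647]
tool_rot: [[0.058, 0.998, 0.002], [0.998, -0.058, 0.0], [0.0, 0.002, -1.0]]
ft_force: [-2.0, 0.9, 6.1]
grip_width: 0.0142
```

Request:
{"op": "step_arm", "data": {
  "steps": [
    {"xyz":[0,0,0],"turn":[0,0,0],"gripper":-0.2},
    {"xyz":[0,0,0],"turn":[0,0,0],"gripper":-0.2},
    {"xyz":[0,0,0],"turn":[0,0,0],"gripper":-0.2},
    {"xyz":[0,0,-0.3],"turn":[0,0,0],"gripper":-0.2},
    {"xyz":[0,0,-0.7],"turn":[0,0,0],"gripper":-0.2},
    {"xyz":[0,0,-0.9],"turn":[0,0,0],"gripper":-0.2},
    {"xyz":[-0.89,-0.23,0],"turn":[0,0,0],"gripper":-0.2},
    {"xyz":[-0.89,-0.23,0],"turn":[0,0,0],"gripper":-0.2},
    {"xyz":[-0.89,-0.23,0],"turn":[0,0,0],"gripper":-0.2},
    {"xyz":[-0.89,-0.23,0],"turn":[0,0,0],"gripper":-0.2},
    {"xyz":[-0.89,-0.23,0],"turn":[0,0,0],"gripper":-0.2},
    {"xyz":[-0.89,-0.23,0],"turn":[0,0,0],"gripper":-0.2},
    {"xyz":[-0.89,-0.23,0],"turn":[0,0,0],"gripper":-0.2},
    {"xyz":[-0.89,-0.23,0],"turn":[0,0,0],"gripper":-0.2},
    {"xyz":[-0.89,-0.23,0],"turn":[0,0,0],"gripper":-0.2},
    {"xyz":[-0.89,-0.23,0],"turn":[0,0,0],"gripper":-0.2},
    {"xyz":[-0.89,-0.23,0],"turn":[0,0,0],"gripper":-0.2},
    {"xyz":[-0.89,-0.23,0],"turn":[0,0,0],"gripper":-0.2},
    {"xyz":[0,0,0],"turn":[0,0,0],"gripper":-0.2},
    {"xyz":[0,0,0],"turn":[0,0,0],"gripper":-0.2}
  ]
}}

```text
time_s: 12.42
position: [0.4674, -0.2811, 0.1393]
tool_rot: [[0.062, 0.998, -0.0], [0.998, -0.062, 0.0], [0.0, -0.0, -1.0]]
ft_force: [-0.2, -0.5, -0.1]
grip_width: 0.034
```

```bash
python3 mv.py 467.5 -280 38 86.7; python3 look.py 602 135 60 7; python3 - <<'E'
import cv2,numpy as np
a=cv2.imread("pics/top7.png");b=cv2.imread("pics/scene7.png");h=min(a.shape[0],b.shape[0])
cv2.imwrite("pics/m7.png",cv2.resize(np.hstack([a[:h],b[:h]]),None,fx=.66,fy=.66))
E
```

```text
turn z -0.05 | x 0.027 y 0.001 z 2.533 | now [ 467.4 -281.1  139.3] 86.5 tilt [-0.  0.] F [-0.2 -0.5 -0.1] grip 34.0 t 12.4167
top 0.003 124 [0.5918 0.1216 0.0076] c=(600.8,130.4) size=(37.5,69.6) ang=89.1
top 0.011 27 [0.5943 0.1143 0.0147] c=(599.5,133.7) size=(57.1,66.4) ang=87.1
top 0.019 12 [0.5866 0.1204 0.0215] c=(586.7,117.9) size=(41.8,87.3) ang=47.5
top 0.027 108 [0.6019 0.1223 0.033 ] c=(601.4,134.4) size=(58.1,70.4) ang=86.4
top 0.035 542 [0.6001 0.1397 0.038 ] c=(600.8,134.1) size=(57.6,70.2) ang=86.5
top 0.051 42 [0.6003 0.1414 0.0568] c=(600.7,141.3) size=(15.4,15.7) ang=0.6
top 0.059 19 [0.6013 0.1393 0.0605] c=(601.1,140.1) size=(14.8,12.5) ang=68.4
scene 0.003 40 [0.6217 0.1337 0.0082] c=(597.7,134.5) size=(54.6,80.9) ang=86.9
scene 0.011 69 [0.6106 0.1558 0.0155] c=(603.6,135.2) size=(56.3,68.3) ang=86.6
scene 0.019 101 [0.6054 0.1386 0.0236] c=(603.3,134.4) size=(57.6,69.7) ang=86.5
scene 0.027 153 [0.6061 0.1314 0.0314] c=(602.9,133.4) size=(60.0,69.3) ang=86.4
scene 0.035 524 [0.6037 0.1412 0.038 ] c=(602.3,134.7) size=(57.7,71.0) ang=85.9
scene 0.043 23 [0.6071 0.145  0.0468] c=(617.2,140.2) size=(14.5,42.5) ang=85.6
scene 0.051 52 [0.603  0.1415 0.0566] c=(603.1,140.2) size=(16.2,17.1) ang=4.8
scene 0.059 12 [0.6046 0.1405 0.0597] c=(605.2,140.4) size=(14.0,13.1) ang=19.9
```

View pics/m7.png

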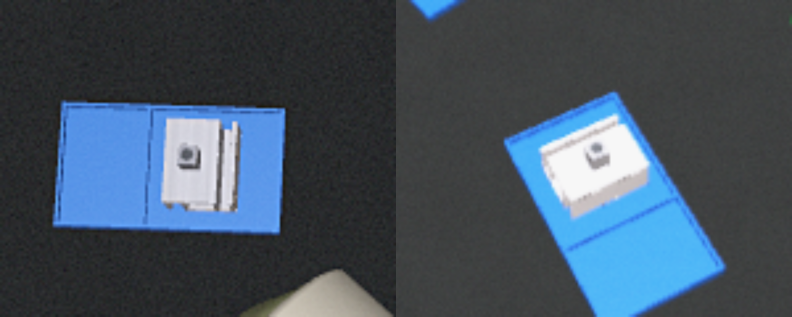

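Request:
{"op": "step_arm", "data": {
  "steps": [
    {"xyz":[0.03,0,0.5],"turn":[0,0,0],"gripper":-0.2},
    {"xyz":[0,0,0.5],"turn":[0,0,0],"gripper":-0.2},
    {"xyz":[0,0,0.5],"turn":[0,0,0],"gripper":-0.2},
    {"xyz":[0,0,0.5],"turn":[0,0,0],"gripper":-0.2},
    {"xyz":[0,0,0.35],"turn":[0,0,0],"gripper":-0.2},
    {"xyz":[0,0,0.15],"turn":[0,0,0],"gripper":-0.2},
    {"xyz":[0,0,0],"turn":[0,0,0],"gripper":-0.2},
    {"xyz":[0,0,0],"turn":[0,0,0],"gripper":-0.6},
    {"xyz":[0,0,0],"turn":[0,0,0],"gripper":-1},
    {"xyz":[0,0,0],"turn":[0,0,0],"gripper":-1},
    {"xyz":[0,0,0],"turn":[0,0,0],"gripper":-1},
    {"xyz":[0,0,0],"turn":[0,0,0],"gripper":-1},
    {"xyz":[0,0,0],"turn":[0,0,0],"gripper":-1}
  ]
}}

```text
time_s: 13.6
position: [0.4687, -0.2783, 0.0406]
tool_rot: [[0.058, 0.998, 0.002], [0.998, -0.058, -0.001], [-0.001, 0.002, -1.0]]
ft_force: [1.7, 2.4, 6.4]
grip_width: 0.0119
```

```bash
python3 mv.py 607.5 219.6 140 86.7
```

```text
turn z -0.01 | x 12.628 y 2.747 z -2.485 | now [ 468.7 -278.3   40.6] 86.7 tilt [ 0.002 -0.001] F [1.7 2.4 6.4] grip 11.9 t 13.6
```

Request:
{"op": "step_arm", "data": {
  "steps": [
    {"xyz":[0,0,-0.3],"turn":[0,0,0],"gripper":-1},
    {"xyz":[0,0,-0.7],"turn":[0,0,0],"gripper":-1},
    {"xyz":[0,0,-0.9],"turn":[0,0,0],"gripper":-1},
    {"xyz":[0.4,0.1,-0.6],"turn":[0,0,0],"gripper":-1},
    {"xyz":[0.8,0.17,0],"turn":[0,0,0],"gripper":-1},
    {"xyz":[0.9,0.2,0],"turn":[0,0,0],"gripper":-1},
    {"xyz":[0.9,0.2,0],"turn":[0,0,0],"gripper":-1},
    {"xyz":[0.9,0.2,0],"turn":[0,0,0],"gripper":-1},
    {"xyz":[0.9,0.2,0],"turn":[0,0,0],"gripper":-1},
    {"xyz":[0.9,0.2,0],"turn":[0,0,0],"gripper":-1},
    {"xyz":[0.9,0.2,0],"turn":[0,0,0],"gripper":-1},
    {"xyz":[0.9,0.2,0],"turn":[0,0,0],"gripper":-1},
    {"xyz":[0.9,0.2,0],"turn":[0,0,0],"gripper":-1},
    {"xyz":[0.9,0.2,0],"turn":[0,0,0],"gripper":-1},
    {"xyz":[0.9,0.2,0],"turn":[0,0,0],"gripper":-1},
    {"xyz":[0.9,0.2,0],"turn":[0,0,0],"gripper":-1},
    {"xyz":[0.9,0.2,0],"turn":[0,0,0],"gripper":-1},
    {"xyz":[0.5,0.1,0],"turn":[0,0,0],"gripper":-1},
    {"xyz":[0,0,0],"turn":[0,0,0],"gripper":-1},
    {"xyz":[0,0,0],"turn":[0,0,0],"gripper":-1}
  ]
}}

```text
time_s: 15.27
position: [0.6076, 0.2152, 0.1391]
tool_rot: [[0.057, 0.998, -0.001], [0.998, -0.057, -0.0], [-0.001, -0.001, -1.0]]
ft_force: [0.4, 0.2, -1.1]
grip_width: 0.0123
```

```bash
python3 mv.py 607.5 219.6 46 86.7; python3 - <<'E'
from h import *
im,d=cams.get_image("scene");cv2.imwrite("pics/s8.png",cv2.resize(im[250:380,240:410,::-1],None,fx=4,fy=4))
W=cloud("scene",d);hsv=cv2.cvtColor(im,cv2.COLOR_RGB2HSV)
m=(hsv[...,1]<50)&(hsv[...,2]>120)&(abs(W[...,0]-.607)<.07)&(abs(W[...,1]-.22)<.06)&(W[...,2]<.14)&(W[...,2]>.05)
for lo in np.arange(.05,.14,.005):
    q=m&(W[...,2]>=lo)&(W[...,2]<lo+.005)
    if q.sum()>8: print("%.3f"%lo,q.sum(),W[q].mean(0).round(4),rect(W[q][:,:2]))
E
```

```text
turn z 0.01 | x 0.110 y -0.009 z 2.328 | now [607.6 215.2 139.1] 86.8 tilt [-0.001 -0.   ] F [ 0.4  0.2 -1.1] grip 12.3 t 15.2667
0.100 27 [0.6133 0.2289 0.1032] c=(613.7,223.3) size=(21.9,40.5) ang=53.3
0.105 182 [0.6141 0.2193 0.1075] c=(613.6,218.5) size=(27.5,42.7) ang=32.4
```

View pics/s8.png

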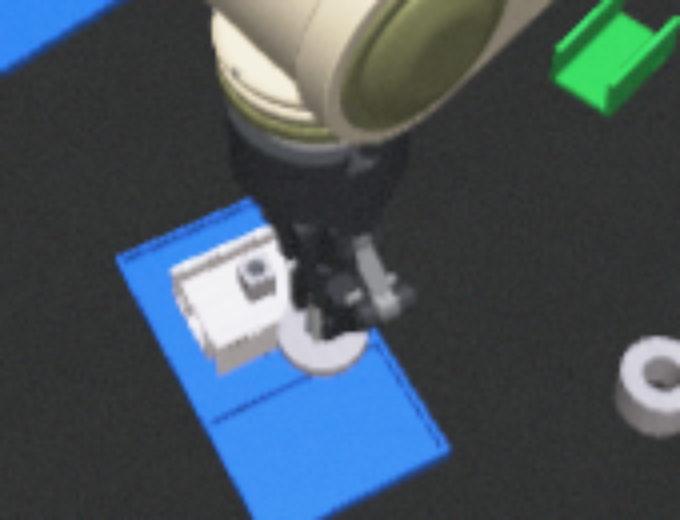

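Request:
{"op": "step_arm", "data": {
  "steps": [
    {"xyz":[0.11,0,0.3],"turn":[0,0,0],"gripper":-1},
    {"xyz":[0,0,0.5],"turn":[0,0,0],"gripper":-1},
    {"xyz":[0,0,0.5],"turn":[0,0,0],"gripper":-1},
    {"xyz":[0,0,0.5],"turn":[0,0,0],"gripper":-1},
    {"xyz":[0,0,0.3],"turn":[0,0,0],"gripper":-1},
    {"xyz":[0,0,0.15],"turn":[0,0,0],"gripper":-1},
    {"xyz":[0,0,0.06],"turn":[0,0,0],"gripper":-1},
    {"xyz":[0,0,0.02],"turn":[0,0,0],"gripper":-1},
    {"xyz":[0,0,0],"turn":[0,0,0],"gripper":-1}
  ]
}}

```text
time_s: 16.07
position: [0.6086, 0.2187, 0.0471]
tool_rot: [[0.059, 0.998, 0.001], [0.998, -0.059, 0.0], [0.0, 0.001, -1.0]]
ft_force: [0.0, -0.5, -0.7]
grip_width: 0.0121
```

Request:
{"op": "step_arm", "data": {
  "steps": [
    {"xyz":[0.02,0,0.05],"turn":[0,0,0],"gripper":-1},
    {"xyz":[0,0,0.03],"turn":[0,0,0],"gripper":-1},
    {"xyz":[0,0,0.02],"turn":[0,0,0],"gripper":-1},
    {"xyz":[0,0,0],"turn":[0,0,0],"gripper":-1}
  ]
}}

```text
time_s: 16.4
position: [0.6085, 0.2198, 0.0436]
tool_rot: [[0.058, 0.998, 0.002], [0.998, -0.058, 0.0], [0.0, 0.002, -1.0]]
ft_force: [-1.9, -0.3, 4.9]
grip_width: 0.012
```

Request:
{"op": "step_arm", "data": {
  "steps": [
    {"xyz":[0,0,0],"turn":[0,0,0],"gripper":-0.2},
    {"xyz":[0,0,0],"turn":[0,0,0],"gripper":-0.2},
    {"xyz":[0,0,0],"turn":[0,0,0],"gripper":-0.2},
    {"xyz":[0,0,-0.4],"turn":[0,0,0],"gripper":-0.2},
    {"xyz":[0,0,-0.8],"turn":[0,0,0],"gripper":-0.2},
    {"xyz":[0,0,-0.8],"turn":[0,0,0.95],"gripper":0.5},
    {"xyz":[0,0,-0.4],"turn":[0,0,0.95],"gripper":1},
    {"xyz":[0,0,0],"turn":[0,0,0.95],"gripper":1},
    {"xyz":[0,0,0],"turn":[0,0,0.95],"gripper":1},
    {"xyz":[0,0,0],"turn":[0,0,0.95],"gripper":1},
    {"xyz":[0,0,0],"turn":[0,0,0.95],"gripper":1},
    {"xyz":[0,0,0],"turn":[0,0,0.95],"gripper":1},
    {"xyz":[0,0,0],"turn":[0,0,0.95],"gripper":1},
    {"xyz":[0,0,0],"turn":[0,0,0.95],"gripper":1},
    {"xyz":[0,0,0],"turn":[0,0,0.95],"gripper":1},
    {"xyz":[0,0,0],"turn":[0,0,0.95],"gripper":1},
    {"xyz":[0,0,0],"turn":[0,0,0.95],"gripper":1},
    {"xyz":[0,0,0],"turn":[0,0,0.95],"gripper":1},
    {"xyz":[0,0,0],"turn":[0,0,0.95],"gripper":1},
    {"xyz":[0,0,0],"turn":[0,0,0.95],"gripper":1}
  ]
}}

```text
time_s: 18.07
position: [0.6082, 0.2196, 0.1382]
tool_rot: [[0.933, 0.36, -0.0], [0.36, -0.933, -0.0], [-0.0, 0.0, -1.0]]
ft_force: [-0.7, 0.3, 1.2]
grip_width: 0.0853
```

```bash
python3 mv.py 446 290 90 9.9
```

```text
turn z 2.45 | x -3.693 y -2.432 z 1.206 | now [608.2 219.6 138.2] 21.1 tilt [-0. -0.] F [-0.7  0.3  1.2] grip 85.3 t 18.0667
```

Request:
{"op": "step_arm", "data": {
  "steps": [
    {"xyz":[0,0,0],"turn":[0,0,0.82],"gripper":1},
    {"xyz":[0,0,0],"turn":[0,0,0.82],"gripper":1},
    {"xyz":[0,0,0],"turn":[0,0,0.82],"gripper":1},
    {"xyz":[-0.615,-0.405,0],"turn":[0,0,0],"gripper":1},
    {"xyz":[-0.615,-0.405,0],"turn":[0,0,0],"gripper":1},
    {"xyz":[-0.615,-0.405,0],"turn":[0,0,0],"gripper":1},
    {"xyz":[-0.615,-0.405,0],"turn":[0,0,0],"gripper":1},
    {"xyz":[-0.615,-0.405,0.4],"turn":[0,0,0],"gripper":1},
    {"xyz":[-0.615,-0.405,0.4],"turn":[0,0,0],"gripper":1},
    {"xyz":[0,0,0.4],"turn":[0,0,0],"gripper":1},
    {"xyz":[0,0,0],"turn":[0,0,0],"gripper":1}
  ]
}}

```text
time_s: 18.98
position: [0.4436, 0.2897, 0.0883]
tool_rot: [[0.984, 0.176, -0.004], [0.176, -0.984, -0.002], [-0.005, 0.001, -1.0]]
ft_force: [-0.5, 0.1, -0.1]
grip_width: 0.0856
```

```bash
python3 mv.py 446 290 27 9.9; python3 look.py 607 220 40
```

```text
turn z 0.06 | x 0.059 y 0.002 z 1.532 | now [443.6 289.7  88.3] 10.2 tilt [-0.004 -0.002] F [-0.5  0.1 -0.1] grip 85.6 t 18.9833
top 0.003 83 [0.6025 0.2173 0.0096] c=(605.7,218.1) size=(40.9,38.7) ang=18.7
top 0.011 147 [0.6048 0.2182 0.0128] c=(605.9,219.2) size=(41.9,40.6) ang=26.7
top 0.043 35 [0.6062 0.2192 0.0474] c=(606.3,219.2) size=(12.2,13.9) ang=84.3
scene 0.003 71 [0.6102 0.2257 0.0096] c=(608.3,221.4) size=(38.3,40.6) ang=74.7
scene 0.011 191 [0.6099 0.222  0.0127] c=(608.5,219.9) size=(41.0,41.5) ang=57.9
scene 0.019 14 [0.6104 0.2234 0.0225] c=(610.3,223.2) size=(3.7,12.3) ang=57.5
scene 0.027 13 [0.6105 0.2233 0.031 ] c=(610.3,223.3) size=(4.2,12.2) ang=59.3
scene 0.035 15 [0.6102 0.223  0.0389] c=(609.9,223.1) size=(6.0,12.3) ang=62.3
scene 0.043 36 [0.6082 0.2204 0.048 ] c=(607.9,220.2) size=(11.7,12.3) ang=15.2
```

Request:
{"op": "step_arm", "data": {
  "steps": [
    {"xyz":[0.03,0,0.4],"turn":[0,0,0],"gripper":1},
    {"xyz":[0,0,0.4],"turn":[0,0,0],"gripper":1},
    {"xyz":[0,0,0.4],"turn":[0,0,0],"gripper":1},
    {"xyz":[0,0,0.3],"turn":[0,0,0],"gripper":1},
    {"xyz":[0,0,0],"turn":[0,0,0],"gripper":1},
    {"xyz":[0,0,0],"turn":[0,0,0],"gripper":-1},
    {"xyz":[0,0,0],"turn":[0,0,0],"gripper":-1},
    {"xyz":[0,0,0],"turn":[0,0,0],"gripper":-1},
    {"xyz":[0,0,0],"turn":[0,0,0],"gripper":-1},
    {"xyz":[0,0,0],"turn":[0,0,0],"gripper":-1},
    {"xyz":[0,0,0],"turn":[0,0,0],"gripper":-1}
  ]
}}

```text
time_s: 20.0
position: [0.4477, 0.2899, 0.0316]
tool_rot: [[0.985, 0.175, 0.002], [0.175, -0.985, 0.001], [0.002, -0.0, -1.0]]
ft_force: [-1.9, -0.8, 6.5]
grip_width: 0.0414
```

```bash
python3 mv.py 604.5 -137.6 140 9.9
```

```text
turn z 0.04 | x 2.024 y 11.201 z -2.710 | now [447.7 289.9  31.6] 10.1 tilt [0.002 0.001] F [-1.9 -0.8  6.5] grip 41.4 t 20.0
```

Request:
{"op": "step_arm", "data": {
  "steps": [
    {"xyz":[0,0,-0.3],"turn":[0,0,0.04],"gripper":-1},
    {"xyz":[0,0,-0.6],"turn":[0,0,0],"gripper":-1},
    {"xyz":[0,0,-0.9],"turn":[0,0,0],"gripper":-1},
    {"xyz":[0,0,-0.9],"turn":[0,0,0],"gripper":-1},
    {"xyz":[0.07,0.4,0],"turn":[0,0,0],"gripper":-1},
    {"xyz":[0.16,0.9,0],"turn":[0,0,0],"gripper":-1},
    {"xyz":[0.16,0.9,0],"turn":[0,0,0],"gripper":-1},
    {"xyz":[0.16,0.9,0],"turn":[0,0,0],"gripper":-1},
    {"xyz":[0.16,0.9,0],"turn":[0,0,0],"gripper":-1},
    {"xyz":[0.16,0.9,0],"turn":[0,0,0],"gripper":-1},
    {"xyz":[0.16,0.9,0],"turn":[0,0,0],"gripper":-1},
    {"xyz":[0.16,0.9,0],"turn":[0,0,0],"gripper":-1},
    {"xyz":[0.16,0.9,0],"turn":[0,0,0],"gripper":-1},
    {"xyz":[0.16,0.9,0],"turn":[0,0,0],"gripper":-1},
    {"xyz":[0.16,0.9,0],"turn":[0,0,0],"gripper":-1},
    {"xyz":[0.16,0.9,0],"turn":[0,0,0],"gripper":-1},
    {"xyz":[0.16,0.9,0],"turn":[0,0,0],"gripper":-1},
    {"xyz":[0.16,0.9,0],"turn":[0,0,0],"gripper":-1},
    {"xyz":[0,0,0],"turn":[0,0,0],"gripper":-1},
    {"xyz":[0,0,0],"turn":[0,0,0],"gripper":-1}
  ]
}}

```text
time_s: 21.67
position: [0.6148, -0.1741, 0.1381]
tool_rot: [[0.986, 0.169, -0.0], [0.169, -0.986, 0.0], [-0.0, -0.0, -1.0]]
ft_force: [0.3, 0.4, -1.7]
grip_width: 0.0414
```

```bash
python3 mv.py 604.5 -137.6 36 9.9; python3 - <<'E'
from h import *
im,d=cams.get_image("scene");cv2.imwrite("pics/s9.png",cv2.resize(im[170:290,180:340,::-1],None,fx=4,fy=4))
W=cloud("scene",d);hsv=cv2.cvtColor(im,cv2.COLOR_RGB2HSV)
m=(hsv[...,1]<50)&(hsv[...,2]>120)&(abs(W[...,0]-.605)<.05)&(abs(W[...,1]+.138)<.05)&(W[...,2]<.16)&(W[...,2]>.05)
for lo in np.arange(.05,.16,.005):
    q=m&(W[...,2]>=lo)&(W[...,2]<lo+.005)
    if q.sum()>8: print("%.3f"%lo,q.sum(),W[q].mean(0).round(4),rect(W[q][:,:2]))
E
```

```text
turn z -0.04 | x -0.097 y -0.944 z 2.552 | now [ 614.8 -174.1  138.1] 9.7 tilt [-0.  0.] F [ 0.3  0.4 -1.7] grip 41.4 t 21.6667
0.105 10 [ 0.6248 -0.1588  0.1089] c=(623.9,-158.1) size=(4.2,23.8) ang=61.1
0.110 21 [ 0.6173 -0.1571  0.1129] c=(618.8,-159.5) size=(11.2,38.3) ang=75.4
0.115 26 [ 0.6183 -0.1613  0.1176] c=(613.8,-165.9) size=(34.9,29.7) ang=47.2
0.120 30 [ 0.6167 -0.1616  0.1224] c=(619.2,-167.3) size=(31.2,33.4) ang=14.6
0.125 42 [ 0.615  -0.1641  0.1274] c=(613.6,-165.3) size=(45.0,31.2) ang=44.8
0.130 77 [ 0.613  -0.1689  0.1333] c=(610.7,-169.9) size=(42.0,40.3) ang=65.7
0.135 73 [ 0.6133 -0.1678  0.1361] c=(614.5,-169.5) size=(53.0,32.3) ang=5.7
0.155 10 [ 0.6189 -0.1655  0.1581] c=(612.9,-165.5) size=(52.3,18.4) ang=30.4
```

View pics/s9.png

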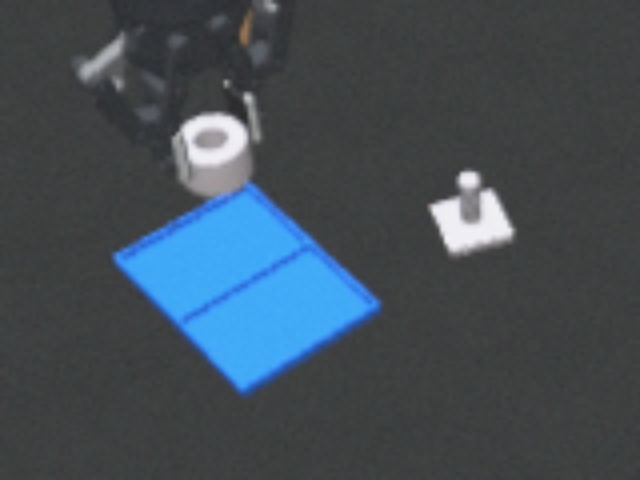

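Request:
{"op": "step_arm", "data": {
  "steps": [
    {"xyz":[-0.05,-0.47,0],"turn":[0,0,-0.04],"gripper":-1},
    {"xyz":[-0.05,-0.47,0],"turn":[0,0,0],"gripper":-1},
    {"xyz":[0,0,0.4],"turn":[0,0,0],"gripper":-1},
    {"xyz":[0,0,0.6],"turn":[0,0,0],"gripper":-1},
    {"xyz":[0,0,0.6],"turn":[0,0,0],"gripper":-1},
    {"xyz":[0,0,0.5],"turn":[0,0,0],"gripper":-1},
    {"xyz":[0,0,0.25],"turn":[0,0,0],"gripper":-1},
    {"xyz":[0,0,0.1],"turn":[0,0,0],"gripper":-1},
    {"xyz":[0,0,0.05],"turn":[0,0,0],"gripper":-1},
    {"xyz":[0,0,0],"turn":[0,0,0],"gripper":-1}
  ]
}}

```text
time_s: 22.55
position: [0.6047, -0.1358, 0.0391]
tool_rot: [[0.985, 0.175, 0.001], [0.175, -0.985, -0.0], [0.001, 0.001, -1.0]]
ft_force: [0.0, -0.7, -2.4]
grip_width: 0.0411
```

```bash
python3 mv.py 604.5 -137.6 34 9.9
```

```text
turn z 0.04 | x -0.014 y 0.044 z 0.128 | now [ 604.7 -135.8   39.1] 10.1 tilt [ 0.001 -0.   ] F [ 0.  -0.7 -2.4] grip 41.1 t 22.55
```

Request:
{"op": "step_arm", "data": {
  "steps": [
    {"xyz":[-0.01,0.04,0.07],"turn":[0,0,0],"gripper":-1},
    {"xyz":[0,0,0.03],"turn":[0,0,0],"gripper":-1},
    {"xyz":[0,0,0],"turn":[0,0,0],"gripper":-1}
  ]
}}

```text
time_s: 22.8
position: [0.6044, -0.1378, 0.0347]
tool_rot: [[0.985, 0.175, 0.001], [0.175, -0.985, -0.0], [0.001, 0.0, -1.0]]
ft_force: [0.2, -0.4, -1.2]
grip_width: 0.0414
```

Request:
{"op": "step_arm", "data": {
  "steps": [
    {"xyz":[0,0,0.04],"turn":[0,0,0],"gripper":-1},
    {"xyz":[0,0,0.02],"turn":[0,0,0],"gripper":-1},
    {"xyz":[0,0,0],"turn":[0,0,0],"gripper":-1}
  ]
}}

```text
time_s: 23.05
position: [0.6044, -0.1379, 0.0346]
tool_rot: [[0.985, 0.175, 0.001], [0.175, -0.985, -0.001], [0.001, 0.001, -1.0]]
ft_force: [-6.7, 1.6, 17.0]
grip_width: 0.0412
```

Request:
{"op": "step_arm", "data": {
  "steps": [
    {"xyz":[0,0,0],"turn":[0,0,0],"gripper":0.4},
    {"xyz":[0,0,0],"turn":[0,0,0],"gripper":0.4},
    {"xyz":[0,0,0],"turn":[0,0,0],"gripper":0.4},
    {"xyz":[0,0,-0.3],"turn":[0,0,0],"gripper":0.4},
    {"xyz":[0,0,-0.7],"turn":[0,0,0],"gripper":0.4},
    {"xyz":[0,0,-0.8],"turn":[0,0,0],"gripper":0.4},
    {"xyz":[0,0,-0.7],"turn":[0,0,0.93],"gripper":-0.2},
    {"xyz":[0,0,0],"turn":[0,0,0.93],"gripper":-0.2},
    {"xyz":[0,0,0],"turn":[0,0,0.93],"gripper":-0.2},
    {"xyz":[0,0,0],"turn":[0,0,0.93],"gripper":-0.2},
    {"xyz":[0,0,0],"turn":[0,0,0.93],"gripper":-0.2},
    {"xyz":[-0.7,0.175,0],"turn":[0,0,0],"gripper":-0.2},
    {"xyz":[-0.7,0.175,0],"turn":[0,0,0],"gripper":-0.2},
    {"xyz":[-0.7,0.175,0],"turn":[0,0,0],"gripper":-0.2},
    {"xyz":[-0.7,0.175,0],"turn":[0,0,0],"gripper":-0.2},
    {"xyz":[-0.7,0.175,0],"turn":[0,0,0],"gripper":-0.2},
    {"xyz":[0,0,0],"turn":[0,0,0],"gripper":-0.2},
    {"xyz":[0,0,0],"turn":[0,0,0],"gripper":-0.2}
  ]
}}

```text
time_s: 24.55
position: [0.4597, -0.1449, 0.133]
tool_rot: [[0.981, -0.196, 0.001], [-0.196, -0.981, -0.0], [0.001, 0.0, -1.0]]
ft_force: [-0.4, 0.9, -0.5]
grip_width: 0.0346
```

```bash
python3 mv.py 459.7 -144.8 40 -11.2; python3 look.py 605 -137 40
```

```text
turn z -0.03 | x 0.001 y -0.002 z 2.324 | now [ 459.7 -144.9  133. ] -11.3 tilt [ 0.001 -0.   ] F [-0.4  0.9 -0.5] grip 34.6 t 24.55
top 0.027 149 [ 0.608  -0.1323  0.0314] c=(607.8,-132.5) size=(27.7,42.0) ang=36.8
scene 0.003 19 [ 0.6077 -0.1221  0.0083] c=(607.0,-128.7) size=(29.4,26.9) ang=28.9
scene 0.011 49 [ 0.6075 -0.1274  0.0153] c=(605.3,-130.1) size=(33.5,32.4) ang=38.5
scene 0.019 51 [ 0.6059 -0.1307  0.0234] c=(606.9,-131.8) size=(34.2,31.8) ang=23.2
scene 0.027 149 [ 0.6055 -0.1359  0.0315] c=(604.5,-136.9) size=(42.9,42.4) ang=34.6
```

Request:
{"op": "step_arm", "data": {
  "steps": [
    {"xyz":[0,0,0.5],"turn":[0,0,0],"gripper":-0.2},
    {"xyz":[0,0,0.6],"turn":[0,0,0],"gripper":-0.2},
    {"xyz":[0,0,0.6],"turn":[0,0,0],"gripper":-0.2},
    {"xyz":[0,0,0.45],"turn":[0,0,0],"gripper":-0.2},
    {"xyz":[0,0,0.15],"turn":[0,0,0],"gripper":-0.2},
    {"xyz":[0,0,0],"turn":[0,0,0],"gripper":-0.2},
    {"xyz":[0,0,0],"turn":[0,0,0],"gripper":-0.6},
    {"xyz":[0,0,0],"turn":[0,0,0],"gripper":-1},
    {"xyz":[0,0,0],"turn":[0,0,0],"gripper":-1},
    {"xyz":[0,0,0],"turn":[0,0,0],"gripper":-1},
    {"xyz":[0,0,0],"turn":[0,0,0],"gripper":-1},
    {"xyz":[0,0,0],"turn":[0,0,0],"gripper":-1}
  ]
}}

```text
time_s: 25.65
position: [0.4608, -0.1449, 0.0409]
tool_rot: [[0.981, -0.195, 0.002], [-0.195, -0.981, -0.001], [0.002, 0.001, -1.0]]
ft_force: [1.6, 0.1, 7.1]
grip_width: 0.0124
```

```bash
python3 mv.py 617.1 -209.5 140 9.9
```

```text
turn z -4.61 | x 3.572 y 2.262 z -2.478 | now [ 460.8 -144.9   40.9] -11.3 tilt [ 0.002 -0.001] F [1.6 0.1 7.1] grip 12.4 t 25.65
```

Request:
{"op": "step_arm", "data": {
  "steps": [
    {"xyz":[0,0,-0.3],"turn":[0,0,0],"gripper":-1},
    {"xyz":[0,0,-0.7],"turn":[0,0,0],"gripper":-1},
    {"xyz":[0,0,-0.8],"turn":[0,0,-0.8],"gripper":-1},
    {"xyz":[0,0,-0.7],"turn":[0,0,-0.95],"gripper":-1},
    {"xyz":[0,0,0],"turn":[0,0,-0.95],"gripper":-1},
    {"xyz":[0,0,0],"turn":[0,0,-0.95],"gripper":-1},
    {"xyz":[0,0,0],"turn":[0,0,-0.95],"gripper":-1},
    {"xyz":[0.3,0.19,0],"turn":[0,0,0],"gripper":-1},
    {"xyz":[0.6,0.38,0],"turn":[0,0,0],"gripper":-1},
    {"xyz":[0.6,0.38,0],"turn":[0,0,0],"gripper":-1},
    {"xyz":[0.6,0.38,0],"turn":[0,0,0],"gripper":-1},
    {"xyz":[0.6,0.38,0],"turn":[0,0,0],"gripper":-1},
    {"xyz":[0.6,0.38,0],"turn":[0,0,0],"gripper":-1},
    {"xyz":[0.27,0.17,0],"turn":[0,0,0],"gripper":-1},
    {"xyz":[0,0,0],"turn":[0,0,0],"gripper":-1},
    {"xyz":[0,0,0],"turn":[0,0,0],"gripper":-1}
  ]
}}

```text
time_s: 26.98
position: [0.6158, -0.2091, 0.1392]
tool_rot: [[0.985, 0.171, -0.002], [0.171, -0.985, 0.001], [-0.001, -0.001, -1.0]]
ft_force: [0.2, 0.5, -2.0]
grip_width: 0.0123
```

```bash
python3 mv.py 617.1 -209.5 46 9.9; python3 - <<'E'
from h import *
im,d=cams.get_image("scene");cv2.imwrite("pics/s10.png",cv2.resize(im[150:280,170:330,::-1],None,fx=4,fy=4))
W=cloud("scene",d);hsv=cv2.cvtColor(im,cv2.COLOR_RGB2HSV)
m=(hsv[...,1]<50)&(hsv[...,2]>120)&(abs(W[...,0]-.617)<.05)&(abs(W[...,1]+.21)<.05)&(W[...,2]<.16)&(W[...,2]>.05)
for lo in np.arange(.08,.14,.005):
    q=m&(W[...,2]>=lo)&(W[...,2]<lo+.005)
    if q.sum()>8: print("%.3f"%lo,q.sum(),W[q].mean(0).round(4),rect(W[q][:,:2]))
E
```

```text
turn z -0.01 | x 0.030 y 0.015 z 2.330 | now [ 615.8 -209.1  139.2] 9.8 tilt [-0.002  0.001] F [ 0.2  0.5 -2. ] grip 12.3 t 26.9833
0.100 36 [ 0.6194 -0.1977  0.1032] c=(618.7,-208.2) size=(39.6,43.5) ang=13.9
0.105 154 [ 0.6182 -0.2035  0.1074] c=(616.0,-209.7) size=(43.9,46.2) ang=9.9
0.110 14 [ 0.6175 -0.2021  0.1115] c=(616.6,-198.0) size=(38.1,22.5) ang=3.0
0.125 11 [ 0.6162 -0.2011  0.1282] c=(617.2,-202.4) size=(30.9,8.4) ang=5.5
0.130 9 [ 0.6164 -0.2015  0.133 ] c=(614.8,-202.8) size=(22.6,7.1) ang=11.3
0.135 11 [ 0.6153 -0.2014  0.1381] c=(615.2,-203.1) size=(23.5,8.8) ang=5.2
0.140 18 [ 0.6132 -0.2067  0.1431] c=(611.9,-203.6) size=(23.3,18.5) ang=54.5
```

View pics/s10.png

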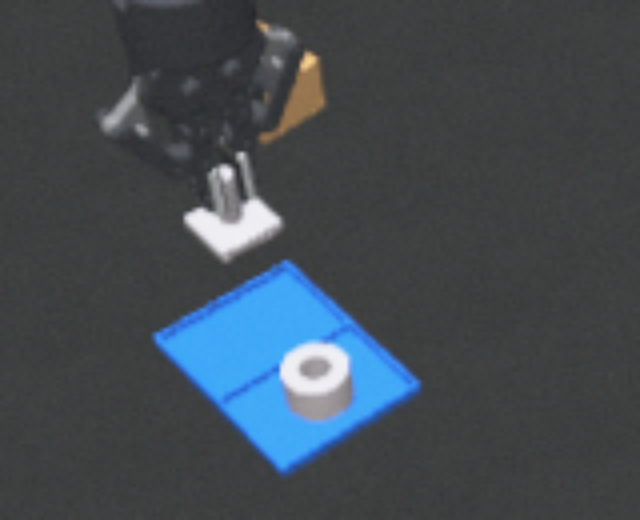

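Request:
{"op": "step_arm", "data": {
  "steps": [
    {"xyz":[0.03,0.01,0.3],"turn":[0,0,0],"gripper":-1},
    {"xyz":[0,0,0.5],"turn":[0,0,0],"gripper":-1},
    {"xyz":[0,0,0.5],"turn":[0,0,0],"gripper":-1},
    {"xyz":[0,0,0.5],"turn":[0,0,0],"gripper":-1},
    {"xyz":[0,0,0.3],"turn":[0,0,0],"gripper":-1},
    {"xyz":[0,0,0.15],"turn":[0,0,0],"gripper":-1},
    {"xyz":[0,0,0.06],"turn":[0,0,0],"gripper":-1},
    {"xyz":[0,0,0.03],"turn":[0,0,0],"gripper":-1},
    {"xyz":[0,0,0.03],"turn":[0,0,0],"gripper":-1},
    {"xyz":[0,0,0],"turn":[0,0,0],"gripper":-1}
  ]
}}

```text
time_s: 27.87
position: [0.6178, -0.2097, 0.0459]
tool_rot: [[0.985, 0.171, 0.001], [0.171, -0.985, -0.001], [0.001, 0.001, -1.0]]
ft_force: [-0.8, 0.7, -1.9]
grip_width: 0.0122
```

Request:
{"op": "step_arm", "data": {
  "steps": [
    {"xyz":[0,0,0.04],"turn":[0,0,0],"gripper":-1},
    {"xyz":[0,0,0.03],"turn":[0,0,0],"gripper":-1},
    {"xyz":[0,0,0],"turn":[0,0,0],"gripper":-1}
  ]
}}

```text
time_s: 28.12
position: [0.6179, -0.2097, 0.0439]
tool_rot: [[0.985, 0.171, 0.002], [0.171, -0.985, -0.001], [0.001, 0.001, -1.0]]
ft_force: [-2.6, 1.0, 7.0]
grip_width: 0.0123
```

Request:
{"op": "step_arm", "data": {
  "steps": [
    {"xyz":[0,0,0],"turn":[0,0,0],"gripper":-0.2},
    {"xyz":[0,0,0],"turn":[0,0,0],"gripper":-0.2},
    {"xyz":[0,0,0],"turn":[0,0,0],"gripper":-0.2},
    {"xyz":[0,0,-0.3],"turn":[0,0,0],"gripper":-0.2},
    {"xyz":[0,0,-0.7],"turn":[0,0,0],"gripper":-0.2},
    {"xyz":[0,0,-0.9],"turn":[0,0,0],"gripper":-0.2},
    {"xyz":[0,0,-0.9],"turn":[0,0,0],"gripper":-0.2},
    {"xyz":[-0.8,0,-0.5],"turn":[0,0,0],"gripper":-0.2},
    {"xyz":[-0.9,0,0],"turn":[0,0,0],"gripper":-0.2},
    {"xyz":[-0.9,0,0],"turn":[0,0,0],"gripper":-0.2},
    {"xyz":[-0.9,0,0],"turn":[0,0,0],"gripper":-0.2},
    {"xyz":[-0.9,0,0],"turn":[0,0,0],"gripper":-0.2},
    {"xyz":[-0.9,0,0],"turn":[0,0,0],"gripper":-0.2},
    {"xyz":[0,0,0],"turn":[0,0,0],"gripper":-0.2},
    {"xyz":[0,0,0],"turn":[0,0,0],"gripper":-0.2}
  ]
}}

```text
time_s: 29.37
position: [0.4077, -0.2462, 0.1755]
tool_rot: [[0.986, 0.169, 0.001], [0.169, -0.986, -0.001], [0.001, 0.001, -1.0]]
ft_force: [1.5, -0.5, 0.4]
grip_width: 0.0343
```

```bash
python3 mv.py 400 0 200 9.9;for a in "602 135 55" "607 220 30" "605 -137 35" "617 -209 35"; do echo "== $a"; python3 look.py $a; done; python3 - <<'E'
from h import *
a,_=cams.get_image("top");b,_=cams.get_image("scene")
cv2.imwrite("pics/fin.png",np.hstack([cv2.resize(a[130:300,80:560,::-1],(400,142)),]) if 0 else np.vstack([cv2.resize(a[140:290,80:560,::-1],(768,240)),cv2.resize(b[150:390,190:700,::-1],(768,340))]))
E
```

```text
turn z -0.04 | x 0.867 y -6.096 z -0.614 | now [ 407.7 -246.2  175.5] 9.7 tilt [ 0.001 -0.001] F [ 1.5 -0.5  0.4] grip 34.3 t 29.3667
== 602 135 55
top 0.003 119 [0.5925 0.1214 0.0078] c=(600.1,125.0) size=(36.4,71.3) ang=81.5
top 0.011 37 [0.5932 0.1145 0.0145] c=(600.5,133.7) size=(57.2,68.7) ang=86.7
top 0.019 9 [0.581  0.1172 0.0231] c=(570.9,126.8) size=(28.3,62.5) ang=27.2
top 0.027 100 [0.5999 0.1225 0.0331] c=(601.3,133.7) size=(57.6,70.5) ang=86.9
top 0.035 549 [0.6003 0.1394 0.0379] c=(601.2,134.2) size=(58.0,70.3) ang=87.4
top 0.051 38 [0.5999 0.1412 0.0566] c=(601.0,140.9) size=(15.1,15.2) ang=0.1
top 0.059 24 [0.602 0.14  0.06 ] c=(601.0,140.3) size=(13.1,14.9) ang=1.8
scene 0.003 43 [0.6225 0.1328 0.0076] c=(597.6,135.3) size=(54.0,81.1) ang=85.0
scene 0.011 67 [0.6092 0.1564 0.0152] c=(617.3,148.9) size=(43.0,86.7) ang=47.5
scene 0.019 103 [0.6067 0.1395 0.0234] c=(603.3,134.6) size=(56.9,69.2) ang=86.0
scene 0.027 153 [0.604  0.1304 0.0314] c=(601.9,133.5) size=(59.4,71.4) ang=86.3
scene 0.035 529 [0.6041 0.1413 0.038 ] c=(602.9,134.4) size=(57.0,70.6) ang=87.9
scene 
[... 1453 characters left out ...]
(40.0,40.2) ang=65.8
== 617 -209 35
top 0.003 105 [ 0.6136 -0.2096  0.0096] c=(616.2,-210.5) size=(43.7,43.9) ang=10.0
top 0.011 217 [ 0.6143 -0.209   0.0129] c=(615.2,-209.9) size=(43.4,43.2) ang=9.4
top 0.043 29 [ 0.6156 -0.2103  0.0474] c=(616.1,-209.9) size=(11.1,13.4) ang=87.1
scene 0.003 63 [ 0.6196 -0.203   0.009 ] c=(617.8,-207.5) size=(45.1,38.8) ang=5.0
scene 0.011 134 [ 0.6195 -0.2067  0.0131] c=(618.2,-208.7) size=(43.1,43.8) ang=10.1
scene 0.019 10 [ 0.6199 -0.2057  0.0244] c=(619.3,-205.4) size=(7.2,10.8) ang=81.8
scene 0.027 14 [ 0.6175 -0.2069  0.0311] c=(618.2,-207.6) size=(8.3,14.2) ang=81.9
scene 0.043 26 [ 0.6183 -0.209   0.0477] c=(619.1,-210.4) size=(13.0,15.0) ang=19.9
```

View pics/fin.png

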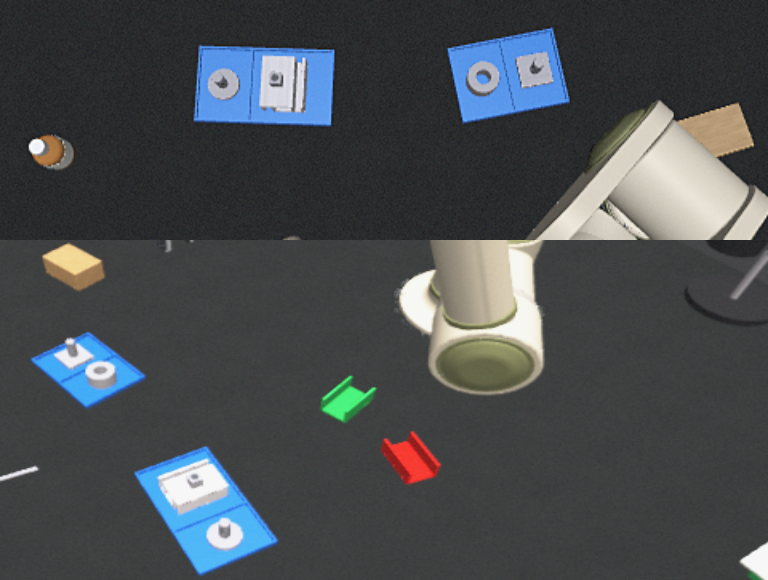

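All the parts are in place, standing or nested as asked. The bottle, carton and look-alikes look untouched, and the robot is clear of everything.

```bash
python3 -c "
from rig import order
print(order.close_job())"
```

```text
the job is handed in; nothing more can be done
None
```

Both kits are made up in the order you asked, and the job was handed in at about 30 s of the 120 s allowed.

**Large tray:**
- **Channels:** the open channel lies legs up in the middle of the wide compartment, within about 1 mm and parallel to the divider. The cover is nested over it, legs down, shifted about 13.5 mm towards the divider. The pair measures about 57.6 mm across, and the cover's top is about 37 mm above the bench, as it should be when seated.
- **Round-based foot:** it stands upright within about 1 mm of the middle of the narrow compartment.

**Small tray:**
- **Square-based foot:** it stands upright, square to the tray, within about 1 mm of the middle of its compartment.
- **Collar:** it lies flat within about 1–2 mm of the middle of the other compartment.

**Checks:** the two cameras disagree by 2–3 mm in x throughout, so I used the mean of both. No check failed. The bottle, carton and coloured look-alikes look unmoved in the last pictures, but I did not re-measure them. The highest contact force I read was about 17 N, and the robot ended clear of everything. I overshot once while carrying the collar and corrected it in the air before setting it down.

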